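Undo the child-safe catch of the larger storage box

TASK

Two white storage boxes with metal child-safe catches on their lids stand on the worktop. Undo the catch of the larger box: first slide its safety tab all the way out, away from the latch, then lift the latch until it stands upright, and leave both like that. Do not touch the smaller box.

Things in the scene. Friction and masses are not known exactly. Their poses are not given: they have to be found in the camera images.
- big_box: The larger white box, 160 (x) x 220 (y) x 100 mm high, cannot be shifted; origin: centre of its underside; -x is its front, z up, yaw up to 17 deg. Lengths in mm in this frame. Steel latch on the lid: strap 18 wide along x at y=0, top z=108, hinge axis along y at x=30, z=106; hooks over the front. Safety tab: block on a track at the latch's +y side, its tongue (top z=114) lies over the strap.
- big_box_tab (a joint): Safety tab, m slid along the box's +y, away from the latch: 0 locked, 0.028 end stop; starts at 0 to 0.004; strap free from 0.016. Its thumb block is 26 (x) x 14 (y) mm, top z=136, graspable above z=115; centre at x=-20, y=55 at joint 0. The tongue runs from it in -y, 22 wide; track rails up to z=109. About 1.5 N moves it; it stays where left.
- big_box_latch (a joint): Latch angle, rad: 0 flat, 1.57 upright, 1.85 end stop; grows as its front is lifted up and back. Locked, it rises 0.04 at most. Lift by the T-bar on its front end: round bar 14 mm thick, 44 long along y, centre x=-70, y=0, z=128 when flat (100 before the hinge axis, 22 above it), both ends free, clear lid beside it. About 1.5 N lifts it; the stiff hinge holds it where left.
- small_box: The smaller white box, alike in shape and material, 120 (x) x 150 (y) x 75 mm high, with a catch of the same form at 0.7 of the size (highest point z = 101 mm). It stands about 0.3 m left or right of the larger one and cannot be shifted. Origin: centre of its underside. Not to be touched.

How it is judged:
By the outcome, as a careful person would: the job done as asked, in the order asked, and still so for the second after the job is handed in, with the robot touching nothing.
It also fails if it takes over 43 s, if anything falls off the work surface, if the arm or the gripper's body presses on something with over 40 N, if the wrist force passes 120 N, or if a joint passes its speed limit or range.

ROBOT

A 7-joint arm with a two-finger parallel gripper is mounted at the origin on a cart in front of the work surface, level with it; the furniture and walls round the work are solid. World frame = base frame: x ahead of the robot, y to its left, z up, the work surface at z = 0. Lengths are in mm, angles in rad, forces in N, time in s.
With the tool pointing down it reaches from about 400 to 875 mm from the base axis. Payload 19.3 kg.
Tool frame: the origin (TCP) lies midway between the tips of the shut fingers; the grasp point (between the pads) lies 19 mm behind it (robot.grip_point_offset is the distance from the TCP to the grasp point, in mm); z points along the fingers, y is the line along which they close (so a half turn about z gives the same grasp; the last joint's range is limited). The gripper opens to 85 mm and grips with 20 to 120 N. Pads are 22 mm wide; open, the fingers measure 114 mm over their backs; the gripper's body (76 mm by 85 mm) begins 54 mm behind the grasp point. The pads swing forward as they close: fully open they stand 13 mm farther back than shut.
Start: joints at [-1.379, 0.521, -0.036, 1.599, 0.021, 1.021, -0.113], TCP at [161.782, 603.69, 231.291] pointing down, gripper open.
Joint ranges: [-2.91, 2.91], [-0.3, 2.13], [-1.5, 1.42], [0.17, 2.43], [-1.26, 4.41], [0.16, 1.93], [-2.52, 2.52]. Speed limits (rad/s): [1.89, 1.89, 2.39, 2.39, 3.01, 3.01, 3.01].

INTERFACE

Orientations are given as a unit quaternion [w, x, y, z].
In Python, from cell import robot, cams gives the robot as it stands.
- The arm moves only by the tool carry_out, never from a script. Its argument "rows" is one flat list of numbers, 7 for each row, row after row: the closure, from 0 (fully open) to 1 (shut), then the shift along the tool's x, y, z normalised to -1 to 1, where 1 is 120 mm, then the turn, a rotation vector about the tool's x, y, z normalised to -1 to 1, where 1 is 0.1 rad. In form: [grip, tx, ty, tz, wx, wy, wz, grip, tx, ty, tz, wx, wy, wz, ...]. A call has 1 to 20 rows; each row shifts and turns the commanded pose from where the row before left it, along the tool's axes as they then stand; what a row does not reach is not made up. A row lasts 1/10 s, in which the tool goes at most 50 mm and 8.59 degrees, less where a joint would pass 70% of its speed; a pose out of reach is approached as far as the arm can. A call with a number of a shift or a turn outside -1 to 1 is refused whole. A call with a gripper value outside its range is refused whole. The fingers move at their own pace and stop on an object; "force" is the grip in N (left out, the last holds). Time passes only in rows, so rows that do not move let the fingers close. It gives the time, the measured TCP pose, the force, the opening and the grip force at its end, in the units of the state.
- robot.observe(): the state, without advancing time (a new reading comes with each control period).
- cams.camera(name): name is "side" or "top" or "wrist"; returns a dict with "pixels" (420x560x3 uint8, red, green, blue), "vertical_fov" (degrees; the focal length in pixels is half the picture's height over the tangent of half this angle, whatever the lens; pixels are square), "cx", "cy" (the principal point, pixels), "world_from_camera" (4x4, takes a point from camera to world coordinates); the wrist camera has in their place "mount" (4x4, takes a point from camera to tool coordinates, whose origin is the TCP and whose axes are the flange's). Camera axes: x right, y down, z forward; pixel columns grow to the right and rows downward; lengths in mm; the calibration is good to about 2 mm. A picture is of the moment at which its call begins: read the wrist's pose just before it. There is no depth.
- robot.finish_job(): hands the job in; it is judged then, once.
The state is a dict: "clock": time; "qpos": joint angles; "joint_vel": joint speeds; "tau": joint torques, N m; "tool_pos": TCP position; "tcp_rot": TCP orientation; "wrist_force": force on the tool from outside, world axes, zero at the start; "wrist_torque": the same for the moment, N m; "grip_width": finger opening in mm; "gripper_force": force on a finger pad.
Only numpy, scipy, OpenCV 4.12 (cv2) and the standard library are available. Lean on these libraries where they do the work, as an engineer would, in place of code of your own. Each camera call takes 0.05 s, during which the arm holds its last target. There are 200 camera calls.

## Working session

There is one attempt and no reset: what is moved stays moved. The work goes in short steps, Python scripts to look and compute and a tool call to move; the robot and the scene stay as the last step left them, time stands still between calls to the robot, and variables do not carry over. Pictures are saved under pics/ and viewed, at most 10 in all, crops included, and the job is handed in when it is done.

Besides the shell and the picture viewer there is one more tool, called after "Request:" as name(argument=value, ...) on one line, values as JSON. carry_out: Moves the arm, as the interface text tells. Scaled input: -1 to 1 covers 120 mm each way for a shift and 0.1 rad each way for a turn. Its arguments: {"type":"object","properties":{"rows":{"type":"array","items":{"type":"number","minimum":-1,"maximum":1}},"force":{"type":"number"}},"required":["rows"]}

```bash
mkdir -p pics; cat > h.py <<'E'
import numpy as np, cv2
from cell import robot, cams
def snap(n,f):
    s=robot.observe(); c=cams.camera(n); cv2.imwrite('pics/'+f,c['pixels'][:,:,::-1]); 
    np.savez('pics/'+f+'.npz',fov=c['vertical_fov'],cx=c['cx'],cy=c['cy'],T=c.get('world_from_camera',c.get('mount')))
    return s,c
def ray(c,u,v,T=None):
    f=210/np.tan(np.radians(c['vertical_fov'])/2); T=c['world_from_camera'] if T is None else T
    T=np.array(T); d=T[:3,:3]@np.array([(u-c['cx'])/f,(v-c['cy'])/f,1]); return T[:3,3],d/np.linalg.norm(d)
def plane(c,u,v,z,T=None):
    o,d=ray(c,u,v,T); return o+d*(z-o[2])/d[2]
def proj(c,p,T=None):
    f=210/np.tan(np.radians(c['vertical_fov'])/2); T=np.array(c['world_from_camera'] if T is None else T)
    q=T[:3,:3].T@(np.array(p)-T[:3,3]); return q[0]/q[2]*f+c['cx'],q[1]/q[2]*f+c['cy']
E
python3 - <<'E'
from h import *
for n in('top','side'):
    s,c=snap(n,n+'1.png'); print(n,c['vertical_fov'],c['cx'],c['cy'],np.round(c['world_from_camera'],3).tolist())
print({k:np.round(v,3).tolist() for k,v in s.items()})
E
```

```text
top 57.767981640879405 278.5703475103356 208.95602323037528 [[-0.024, -0.98, 0.198, 391.271], [-1.0, 0.022, -0.009, -50.935], [0.005, -0.198, -0.98, 938.613], [0.0, 0.0, 0.0, 1.0]]
side 50.89543959998621 279.8235466021714 220.03722632725078 [[-0.939, -0.243, 0.241, 356.208], [-0.342, 0.623, -0.703, 536.86], [0.021, -0.743, -0.669, 677.179], [0.0, 0.0, 0.0, 1.0]]
{'clock': 0.05, 'qpos': [-1.379, 0.522, -0.036, 1.6, 0.021, 1.021, -0.113], 'joint_vel': [-0.002, -0.001, -0.0, -0.003, -0.0, -0.001, -0.001], 'tau': [0.004, -92.945, 1.988, -37.098, 0.018, 0.005, -0.0], 'tool_pos': [161.733, 603.388, 230.724], 'tcp_rot': [-0.0, 0.131, 0.991, -0.001], 'wrist_force': [0.344, -0.498, -0.301], 'wrist_torque': [0.005, -0.013, -0.018], 'gripper_force': 0.0, 'grip_width': 85.723}
```

View pics/top1.png

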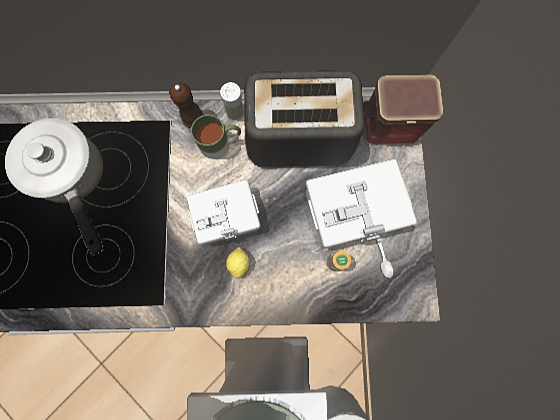

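View pics/side1.png

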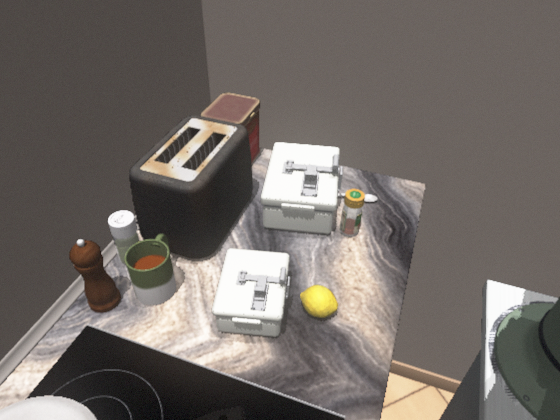

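The top view shows the big box around (360,205) and the small one around (223,212). The side view shows the big box at (302,185) and the small one at (253,290). A toaster stands behind, and a spice jar at (342,260) in the top view stands in front of the big box. I'll zoom in on both views.

```bash
python3 - <<'E'
import cv2,numpy as np
a=cv2.imread('pics/top1.png')[150:280,295:425]; b=cv2.imread('pics/side1.png')[130:260,255:385]
o=np.hstack([cv2.resize(i,(390*1,390),interpolation=cv2.INTER_CUBIC) for i in(a,b)])
cv2.imwrite('pics/crop1.png',o)
E
```

```text
(no output)
```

View pics/crop1.png

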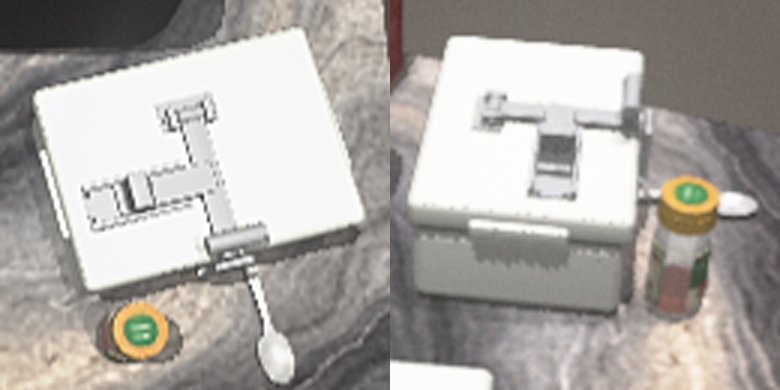

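The zoomed crops show the lid corners, the T-bar at top-crop (237,237) and side-crop (636,103), the thumb block at (138,192) and (558,120), and the jar in front of the block's side of the box.

```bash
cat >> h.py <<'E'
class D(dict): pass
def load(f):
    z=np.load('pics/'+f+'.npz'); return dict(vertical_fov=float(z['fov']),cx=float(z['cx']),cy=float(z['cy']),world_from_camera=z['T'])
def tri(rays):
    A=np.zeros((3,3));b=np.zeros(3)
    for o,d in rays:
        P=np.eye(3)-np.outer(d,d);A+=P;b+=P@o
    p=np.linalg.solve(A,b); return p,[round(float(np.linalg.norm(np.cross(p-o,d))),1) for o,d in rays]
E
python3 - <<'E'
from h import *
t=load('top1.png');s=load('side1.png')
T=lambda p:(295+p[0]/3-.33,150+p[1]/3-.33); S=lambda p:(255+(p[0]-390)/3-.33,130+p[1]/3-.33)
# lid quad
im=cv2.imread('pics/top1.png').astype(int); m=((im.min(2)>205)).astype(np.uint8); m[:, :295]=0;m[:150]=0;m[260:]=0
cs=max(cv2.findContours(m,0,2)[0],key=cv2.contourArea)
P=np.array([plane(t,u,v,100)[:2] for u,v in cs[:,0]],np.float32); r=cv2.minAreaRect(P); print('lid rect',r, cv2.contourArea(cs))
for n,a,b in [('bar',(237,237),(634,103)),('block',(138,190),(558,118)),('hinge',(187,108),(491,103)),
  ('cornBL',(35,92),(448,37)),('cornFR',(367,213),(640,0))][:4]:
    print(n,tri([ray(t,*T(a)),ray(s,*S(b))]))
print('bar ends z135',[plane(t,*T(p),132).round(1) for p in((205,243),(268,232))])
print('block top z136',plane(t,*T((132,192)),136).round(1), plane(s,*S((558,120)),136).round(1))
print('jar', plane(t,*T((140,330)),80).round(1), tri([ray(t,*T((140,330))),ray(s,*S((690,190)))]))
E
```

```text
lid rect ((574.6192626953125, -245.39801025390625), (155.82403564453125, 217.06375122070312), 12.971614837646484) 6058.5
bar (array([ 505.88573859, -264.00586364,  122.49889613]), [1.8, 1.8])
block (array([ 540.17117956, -189.58468974,  148.35168061]), [1.1, 1.1])
hinge (array([ 605.77953709, -235.72788404,  114.84187111]), [0.9, 0.9])
cornBL (array([ 589.24680674, -110.59550239,  246.03884821]), [4.3, 4.3])
bar ends z135 [array([ 502.6, -238.2,  132. ]), array([ 509.5, -283.8,  132. ])]
block top z136 [ 540.  -187.5  136. ] [ 544.9 -204.3  136. ]
jar [ 445.4 -197.2   80. ] (array([ 443.84505898, -191.74770625,  112.04000562]), [0.5, 0.5])
```

Request:
carry_out(rows=[0,-0.28,-0.2,-0.06,0,0,0,0,-0.28,-0.2,-0.06,0,0,0,0,-0.28,-0.2,-0.06,0,0,0,0,-0.28,-0.2,-0.06,0,0,0,0,-0.28,-0.2,-0.06,0,0,0,0,-0.28,-0.2,-0.06,0,0,0,0,-0.28,-0.2,-0.06,0,0,0,0,-0.28,-0.2,-0.06,0,0,0,0,-0.28,-0.2,-0.06,0,0,0,0,-0.28,-0.2,-0.06,0,0,0,0,-0.28,-0.2,-0.06,0,0,0])

```text
clock: 1.2
tool_pos: [451.2, 251.5, 310.8]
tcp_rot: [-0.0, 0.131, 0.991, -0.0]
wrist_force: [-0.0, 0.1, 0.2]
grip_width: 85.6
gripper_force: 0.0
```

Request:
carry_out(rows=[0,-0.145,-0.333,0,0,0,0,0,-0.145,-0.333,0,0,0,0,0,-0.145,-0.333,0,0,0,0,0,-0.145,-0.333,0,0,0,0,0,-0.145,-0.333,0,0,0,0,0,-0.145,-0.333,0,0,0,0,0,-0.145,-0.333,0,0,0,0,0,-0.145,-0.333,0,0,0,0,0,-0.145,-0.333,0,0,0,0,0,-0.145,-0.333,0,0,0,0,0,-0.145,-0.333,0,0,0,0,0,0,0,0,0,0,-0.98,0,0,0,0,0,0,-0.98,0,0,0,0,0,0,-0.98,0,0,0,0,0,0,-0.98,0,0,0,0,0,0,-0.98,0,0,0,0,0,0,0])

```text
clock: 2.9
tool_pos: [521.4, -221.1, 310.3]
tcp_rot: [-0.0, -0.115, 0.993, 0.0]
wrist_force: [0.4, -0.6, -0.6]
grip_width: 85.5
gripper_force: 0.0
```

```bash
python3 - <<'E'
from h import *
s,c=snap('wrist','w1.png'); s=robot.observe()
print(c['vertical_fov'],c['cx'],c['cy'],np.round(c['mount'],3).tolist(),s['tool_pos'],s['tcp_rot'])
np.savez('pics/w1pose.npz',p=s['tool_pos'],q=s['tcp_rot'])
E
```

```text
60.60541016278736 282.2251021758684 204.87532485244327 [[-0.001, -0.958, -0.286, 74.044], [1.0, -0.001, -0.001, -0.403], [0.0, -0.286, 0.958, -143.438], [0.0, 0.0, 0.0, 1.0]] [ 521.39050586 -221.17831431  310.35293907] [-1.40512787e-04 -1.12745338e-01  9.93623902e-01  1.01931845e-04]
```

View pics/w1.png

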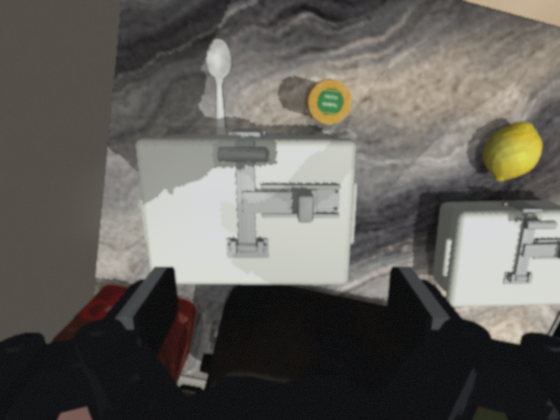

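The wrist view shows the bar from (218,154) to (271,154), and the thumb block with its top at about (306,206) and its tongue to the left over the strap. The box is aligned with the tool. I'll triangulate these with the top view.

```bash
cat >> h.py <<'E'
from scipy.spatial.transform import Rotation as R
def wT(c,p,q):
    M=np.eye(4);M[:3,:3]=R.from_quat(np.roll(q,-1)).as_matrix();M[:3,3]=p; return M@np.array(c['world_from_camera'])
E
python3 - <<'E'
from h import *
t=load('top1.png');w=load('w1.png');z=np.load('pics/w1pose.npz');W=wT(w,z['p'],z['q'])
im=cv2.imread('pics/w1.png').astype(int);g=im.mean(2)
print(R.from_quat(np.roll(z['q'],-1)).as_matrix().round(3).tolist())
print(g[196:224:2,292:322:2].astype(int)); print(g[154,205:285:2].astype(int)); print(g[138:172,245].astype(int), g[138:172,262].astype(int))
T=lambda p:(295+p[0]/3-.33,150+p[1]/3-.33)
print('bar',tri([ray(t,*T((237,237))),ray(w,244.5,153,W)]), [plane(w,u,v,130,W).round(1) for u,v in((218,154),(271,154))])
for b in((132,192),(138,190)): print('block',tri([ray(t,*T(b)),ray(w,306,205,W)]))
print([plane(w,u,205,136,W).round(1) for u in(299,306,314)])
m=(g>150).astype(np.uint8);m[:,420:]=0;m[:120]=0;m[290:]=0
cs=max(cv2.findContours(m,0,2)[0],key=cv2.contourArea);P=np.array([plane(w,u,v,100,W)[:2] for u,v in cs[:,0]],np.float32);print(cv2.minAreaRect(P))
for uv in((142,140),(353,140),(352,285),(151,287)): print(plane(w,*uv,100,W).round(1))
E
```

```text
[[-0.975, -0.224, -0.0], [-0.224, 0.975, 0.0], [0.0, 0.0, -1.0]]
[[110  94  89  90 111 116 118 117 118 118 125 154 159 162 165]
 [110  93  91 101 137 150 152 153 155 155 147 151 156 162 166]
 [134  94  89 105 143 155 158 160 162 164 153 150 156 161 167]
 [127  94  90 103 142 155 157 160 162 164 151 150 157 165 176]
 [114  91  88 103 143 155 157 160 164 165 149 149 158 172 178]
 [103  90  88 103 142 155 158 162 164 164 148 157 165 175 180]
 [104  90  85 103 143 156 159 161 163 163 147 163 167 173 176]
 [119  90  83 103 144 156 159 161 162 162 147 164 163 164 170]
 [113  92  85 103 146 155 158 160 161 160 141 141 130 117 125]
 [148 147 131 110 146 155 158 158 159 159 140 139 141 139 141]
 [177 176 160 118 146 155 156 158 158 158 144 164 171 172 172]
 [198 199 189 138 146 153 154 155 157 158 151 183 192 192 192]
 [206 206 202 163 147 151 152 153 155 158 171 201 207 206 206]
 [206 206 205 195 175 172 172 172 173 182 198 206 207 207 207]]
[153 152 151 146 135 133 116 107 108 108 108 108 108 109 110 109 109 109
 110 111 111 111 112 111 111 111 111 112 110 110  98  89 113 132 133 143
 195 2
[... 169 characters left out ...]
23 125 125 123 108  94  89  91  95 100 103 106 110 113
 111 105  99  91  91  99 117 131 151 179 198 208 213 214 214 214]
bar (array([ 504.53179945, -260.61116745,  133.95249551]), [1.6, 1.6]) [array([ 509.8, -283.8,  130. ]), array([ 499.2, -237.2,  130. ])]
block (array([ 544.81198348, -192.03300073,  108.87173208]), [0.2, 0.2])
block (array([ 542.65796165, -193.99457119,  121.26251724]), [1.5, 1.5])
[array([ 538.5, -201.9,  136. ]), array([ 537.1, -195.6,  136. ]), array([ 535.4, -188.4,  136. ])]
((573.2158813476562, -249.86477661132812), (161.2943572998047, 321.23834228515625), 10.738526344299316)
[ 518.5 -362.6  100. ]
[ 472.6 -162.1  100. ]
[ 625.  -119.2  100. ]
[ 676.7 -334.6  100. ]
```

```bash
python3 - <<'E'
from h import *
w=load('w1.png');z=np.load('pics/w1pose.npz');W=wT(w,z['p'],z['q'])
b=plane(w,306,209,136,W); print(b, 'tool delta',R.from_quat(np.roll(z['q'],-1)).as_matrix().T@(b-z['p']))
M=W.copy(); M[:3,3]+=R.from_quat(np.roll(z['q'],-1)).as_matrix()@[-20,31,90]
print(proj(w,b,M), proj(w,[504.5,-260.6,134],M))
E
```

```text
[ 540.84586921 -194.67637284  136.        ] tool delta [-24.94326449  21.42830909 174.35157743]
(np.float64(268.7642110226379), np.float64(220.48407073731696)) (np.float64(179.68820571042926), np.float64(144.8877840230253))
```

Request:
carry_out(rows=[0.45,-0.067,0.06,0.25,0,0,0,0.45,-0.067,0.06,0.25,0,0,0,0.45,-0.067,0.06,0.25,0,0,0,0.45,0,0,0,0,0,0,0.45,0,0,0,0,0,0])

```text
clock: 3.45
tool_pos: [540.0, -195.0, 221.1]
tcp_rot: [-0.0, -0.113, 0.994, -0.0]
wrist_force: [0.9, 0.8, 0.7]
grip_width: 47.0
gripper_force: 0.0
```

```bash
python3 - <<'E'
from h import *
s=robot.observe();_,c=snap('wrist','w2.png')
print(s['tool_pos'],s['tcp_rot'],s['grip_width'])
np.savez('pics/w2pose.npz',p=s['tool_pos'],q=s['tcp_rot'])
E
```

```text
[ 540.04635912 -195.01265579  221.08081874] [-3.16998588e-04 -1.13009200e-01  9.93593881e-01 -1.40124812e-04] 46.968763633729246
```

View pics/w2.png

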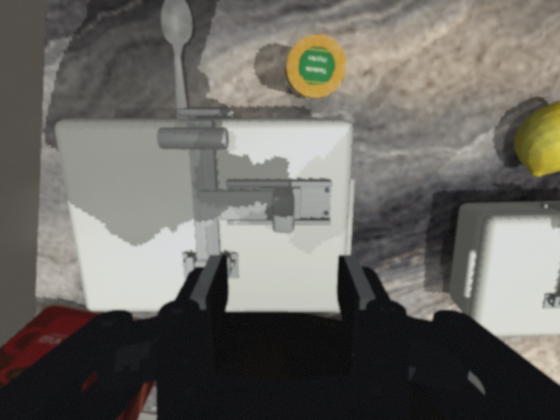

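The closer wrist view shows the block's top around (284,205), the bar from (158,138) to (227,138), and the fingers' midline at column ~284, centred on the block. I'll read the exact edges.

```bash
python3 - <<'E'
from h import *
g=cv2.imread('pics/w2.png').astype(int).mean(2)
print(g[180:240:3,266:302:2].astype(int)); print(g[122:156:2,165:225:12].astype(int).T); print(g[136,150:236:2].astype(int))
w=load('w1.png');V=[]
for n in'12':
    z=np.load(f'pics/w{n}pose.npz');V.append(wT(w,z['p'],z['q']))
f=lambda a,b:tri([ray(w,*a,V[0]),ray(w,*b,V[1])])
print('bar',f((244.5,153),(192.5,137)),'barL',f((217.5,153),(158,137)),'barR',f((271,153),(228,137)))
print('block back edge',f((306,220.5),(284,230)))
print([plane(w,*p,136,V[1]).round(1) for p in ((284,186),(284,206),(284,230))])
E
```

```text
[[ 90  89  91  91  92  91  90  90  91  92  92  93  91  98 109 106  94  94]
 [116 115 116 116 115 115 115 116 115 115 115 106 102 147 158 157 157 158]
 [ 95  95  96  97  97  97  97  97  97  97  97  91  94 120 127 128 129 143]
 [104 102 103 101  90  86  86  87  85  84  84  83  84 104 142 148 144 147]
 [107 107 108 102  88  87  87  88  88  86  85  84  86 107 152 160 159 152]
 [111 112 110  99  89  90  90  87  87  86  85  86  85  92 138 159 159 154]
 [112 111 111  98 102 108 103  92  91  89  90  89  89  90 128 156 157 152]
 [113 110 110  98 101  97  93  92  90  90  91  89  90  90 125 155 157 151]
 [148 114 108  95  94  90  91  89  90  89  88  89  88  88 124 155 155 155]
 [128 101  92  83  88  89  90  88  90  89  89  88  89  89 124 156 157 154]
 [102  90  89  83  86  88  88  87  88  88  88  87  87  88 128 155 155 154]
 [103  89  86  85  86  88  86  86  86  87  86  85  85  89 132 154 155 152]
 [134  90  86  90 119 131 129 112 105 100 114 135 133 123 138 156 155 146]
 [114  98  93  93 125 149 152 153 155 155 154 158 156 137 116 117 111  96]
 [153 153 151 127 125 148 153 154 155 155 155 157 
[... 630 characters left out ...]
1  99  96 103 110 113 111 105  99  94  91 107 112 110]
 [ 85  85  84  85  94 100 106 111 116 115 109 101  97  92  99  99 102]]
[150 149 149 139 117 116 116 117 118 118 120 121 121 121 121 122 123 122
 124 123 124 124 124 123 113 110 111 111 110 111 111 111 111 112 113 113
 138 154 120 146 186 190 194]
bar (array([ 501.65947203, -259.65671434,  145.33178352]), [0.6, 0.6]) barL (array([ 509.00716554, -284.15747544,  131.83014168]), [0.3, 0.3]) barR (array([ 495.34849342, -237.55000401,  155.03721067]), [0.8, 0.8])
block back edge (array([ 553.22387275, -191.30745036,  131.49002622]), [0.0, 0.0])
[array([ 521.7, -198.6,  136. ]), array([ 535. , -195.5,  136. ]), array([ 551.6, -191.7,  136. ])]
```

Request:
carry_out(rows=[0.45,0,0,0.28,0,0,0,0.45,0,0,0.28,0,0,0,0.45,0,0,0.18,0,0,0,0.45,0,0,0.1,0,0,0,0.45,0,0,0,0,0,0,1,0,0,0,0,0,0,1,0,0,0,0,0,0,1,0,0,0,0,0,0,1,0,0,0,0,0,0,1,0,0,0,0,0,0], force=25)

```text
clock: 4.5
tool_pos: [540.9, -194.9, 121.2]
tcp_rot: [0.001, -0.114, 0.994, -0.0]
wrist_force: [-1.2, 0.4, 8.5]
grip_width: 13.1
gripper_force: 30.0
```

Request:
carry_out(rows=[1,0,0,-0.01,0,0,0,1,0,0.035,0,0,0,0,1,0,0.035,0,0,0,0,1,0,0.035,0,0,0,0,1,0,0.035,0,0,0,0,1,0,0.035,0,0,0,0,1,0,0.035,0,0,0,0,1,0,0,0,0,0,0])

```text
clock: 5.3
tool_pos: [535.1, -170.1, 121.4]
tcp_rot: [0.001, -0.114, 0.993, -0.001]
wrist_force: [5.5, -3.4, -6.9]
grip_width: 13.3
gripper_force: 28.0
```

Request:
carry_out(rows=[1,0,0.02,0,0,0,0,1,0,0.02,0,0,0,0,1,0,0,0,0,0,0])

```text
clock: 5.6
tool_pos: [534.8, -169.4, 121.5]
tcp_rot: [0.002, -0.113, 0.994, -0.003]
wrist_force: [14.1, -25.8, -18.4]
grip_width: 13.3
gripper_force: 26.9
```

Request:
carry_out(rows=[1,0,-0.025,0.01,0,0,0,0.5,0,0,0,0,0,0,0.5,0,0,0,0,0,0,0.5,0,0,0,0,0,0,0.5,0,0,-0.2,0,0,0,0.5,0,0,-0.3,0,0,0,0.5,0,0,-0.3,0,0,0,0.3,0,0,0,0,0,0,0.3,0,0,0,0,0,0])

```text
clock: 6.5
tool_pos: [534.2, -168.0, 216.3]
tcp_rot: [0.001, -0.114, 0.993, -0.0]
wrist_force: [0.2, -0.4, -0.6]
grip_width: 59.7
gripper_force: 0.0
```

```bash
python3 - <<'E'
from h import *
s=robot.observe();_,c=snap('wrist','w3.png')
print(s['tool_pos'],s['tcp_rot'],s['grip_width'])
np.savez('pics/w3pose.npz',p=s['tool_pos'],q=s['tcp_rot'])
E
```

```text
[ 534.19772417 -168.02903806  216.25995277] [ 5.88793007e-04 -1.14052176e-01  9.93474585e-01 -5.86883967e-05] 59.66886157676688
```

View pics/w3.png

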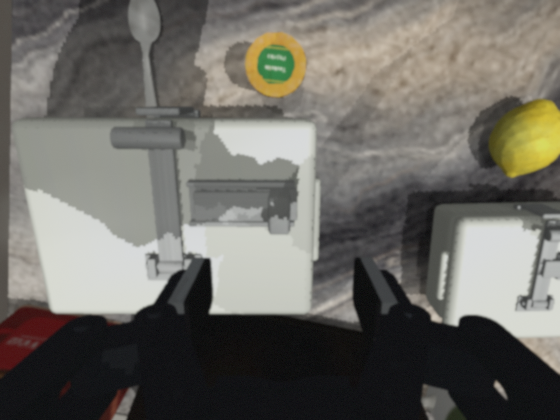

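The tab is out: its block is at (280,210) near the track's end and the tongue's left end is at column ~192, clear of the strap (150-180). The bar runs from (111,138) to (185,138).

```bash
python3 - <<'E'
from h import *
g=cv2.imread('pics/w3.png').astype(int).mean(2)
print(g[136,104:196:2].astype(int))
w=load('w1.png');V=[]
for n in'123':
    z=np.load(f'pics/w{n}pose.npz');V.append(wT(w,z['p'],z['q']))
A=R.from_quat(np.roll(z['q'],-1)).as_matrix()
p=tri([ray(w,*a,v) for a,v in zip([(244.5,153.5),(192.5,137.5),(147,137.5)],V)]);print('bar',p)
t=load('top1.png');p2=tri([ray(t,373.7,228.7)]+[ray(w,*a,v) for a,v in zip([(244.5,153.5),(192.5,137.5),(147,137.5)],V)]);print(p2)
for q in(p2[0],[504,-260.5,128]): print('tool delta',A.T@(np.array(q)-z['p']), [proj(w,q,v) for v in V])
for a,v in zip([(244.5,153.5),(192.5,137.5),(147,137.5)],V): print(plane(w,*a,131,v).round(1))
E
```

```text
[150 151 148 125 115 115 115 116 116 116 117 117 117 118 118 120 119 119
 119 119 120 121 120 121 119 120 121 120 120 120 120 120 120 120 120 120
 119 113  86  67  74  94  98  99 100 108]
bar (array([ 503.12016541, -260.2454826 ,  139.37256352]), [0.7, 0.8, 0.5])
(array([ 503.98164757, -260.49701498,  137.40011539]), [1.6, 1.2, 0.9, 0.2])
tool delta [ 50.4758809  -83.19512023  78.82239155] [(np.float64(243.76442108755444), np.float64(154.69265342781543)), (np.float64(193.8998552352076), np.float64(138.08501424052162)), (np.float64(146.96861236668715), np.float64(137.8795512312472))]
tool delta [ 50.46955376 -83.19982789  88.22252202] [(np.float64(244.81971900128758), np.float64(153.13379555476155)), (np.float64(197.30255620729372), np.float64(136.55639241008646)), (np.float64(152.29075107001867), np.float64(136.2992153258429))]
[ 503.9 -260.5  131. ]
[ 504.8 -262.8  131. ]
[ 505.  -262.7  131. ]
```

Request:
carry_out(rows=[0.15,0.14,-0.235,0,0,0,0,0.15,0.14,-0.235,0,0,0,0,0.15,0.14,-0.235,0,0,0,0,0.15,0,0,0.25,0,0,0,0.15,0,0,0.25,0,0,0,0.15,0,0,0.2,0,0,0,0.15,0,0,0.15,0,0,0,0.15,0,0,0.07,0,0,0,0.15,0,0,0,0,0,0])

```text
clock: 7.45
tool_pos: [503.2, -261.8, 103.8]
tcp_rot: [-0.001, -0.114, 0.994, 0.001]
wrist_force: [0.3, 0.0, 0.1]
grip_width: 72.7
gripper_force: 0.0
```

Request:
carry_out(rows=[1,0,0,0,0,0,0,1,0,0,0,0,0,0,1,0,0,0,0,0,0,1,0,0,0,0,0,0,1,0,0,0,0,0,0], force=30)

```text
clock: 7.95
tool_pos: [504.4, -262.4, 106.1]
tcp_rot: [0.001, -0.114, 0.994, -0.0]
wrist_force: [-2.0, -0.4, 8.2]
grip_width: 43.5
gripper_force: 31.0
```

Request:
carry_out(rows=[1,-0.026,0,-0.081,0,0,0,1,-0.027,0,-0.081,0,0,0,1,-0.042,0,-0.074,0,0,0,1,-0.042,0,-0.074,0,0,0,1,0,0,0,0,0,0])

```text
clock: 8.45
tool_pos: [520.9, -258.5, 144.0]
tcp_rot: [0.001, -0.114, 0.993, -0.0]
wrist_force: [-2.2, -4.6, 1.5]
grip_width: 43.7
gripper_force: 31.7
```

Force is low and the bar is still held, so I'll continue the arc.

Request:
carry_out(rows=[1,-0.056,0,-0.064,0,0,0,1,-0.056,0,-0.064,0,0,0,1,-0.067,0,-0.052,0,0,0,1,-0.068,0,-0.052,0,0,0,1,-0.076,0,-0.038,0,0,0,1,-0.077,0,-0.037,0,0,0,1,-0.082,0,-0.022,0,0,0,1,-0.083,0,-0.021,0,0,0,1,-0.085,0,-0.005,0,0,0,1,-0.085,0,-0.004,0,0,0,1,-0.072,0,0.009,0,0,0,1,-0.072,0,0.01,0,0,0,1,0,0,0,0,0,0])

```text
clock: 9.75
tool_pos: [624.3, -234.8, 184.1]
tcp_rot: [0.001, -0.114, 0.993, -0.001]
wrist_force: [0.8, -4.6, 7.3]
grip_width: 43.2
gripper_force: 33.8
```

```bash
python3 - <<'E'
from h import *
s,c=snap('side','s2.png'); print(s['tool_pos'],s['wrist_force'],s['grip_width'])
i=cv2.imread('pics/s2.png')[60:280,200:420]; cv2.imwrite('pics/s2c.png',cv2.resize(i,(560,560),interpolation=2))
E
```

```text
[ 624.28403306 -234.79479588  184.11823307] [ 0.76266638 -4.56131209  7.29822222] 43.167499632633316
```

View pics/s2c.png

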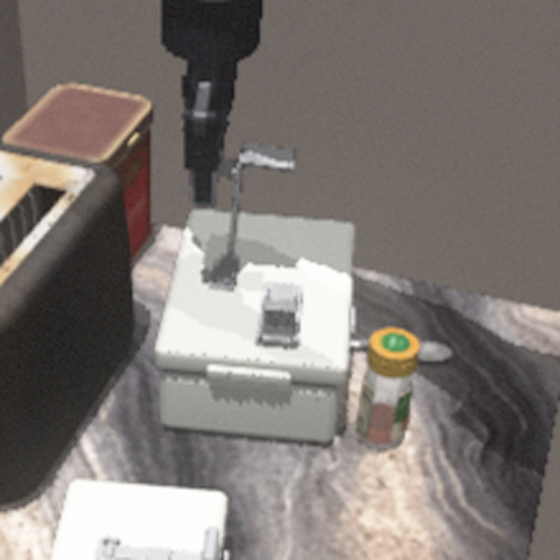

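The side crop shows the strap standing upright from its hinge at (222,275) to its top at (240,155). The hook piece at the top points forward, the gripper holds the bar behind it, and the tab is still out at (282,300). Next I'll release and retreat straight up.

Request:
carry_out(rows=[0.1,0,0,0,0,0,0,0.1,0,0,0,0,0,0,0.1,0,0,0,0,0,0,0.1,0,0,0,0,0,0,0.1,0,0,-0.15,0,0,0,0.1,0,0,-0.25,0,0,0,0.1,0,0,-0.25,0,0,0,0.1,0,0,-0.25,0,0,0,0.1,0,0,-0.25,0,0,0,0.1,0,0,0,0,0,0])

```text
clock: 10.8
tool_pos: [624.0, -235.1, 325.5]
tcp_rot: [0.003, -0.114, 0.994, -0.001]
wrist_force: [0.2, -0.1, 0.9]
grip_width: 76.8
gripper_force: 0.0
```

```bash
python3 - <<'E'
from h import *
s,c=snap('side','s3.png'); _,t=snap('top','t3.png'); print(s['tool_pos'],s['wrist_force'])
# expected bar centre, upright, and neighbours
cy,sy=np.cos(.226),np.sin(.226); O=np.array([504.4,-262.4])+70*np.array([cy,sy])
B=lambda x,y,z:[O[0]+x*cy-y*sy,O[1]+x*sy+y*cy,z]
i=cv2.resize(cv2.imread('pics/s3.png')[90:230,240:400],(800,700),interpolation=2)
for th,col in((1.45,(255,0,0)),(1.57,(0,0,255)),(1.7,(0,255,0))):
    x=30-100*np.cos(th)+22*np.sin(th);z=106+22*np.cos(th)+100*np.sin(th)
    for y in(-22,22):
        u,v=proj(c,B(x,y,z)); cv2.circle(i,(int((u-240+.5)*5),int((v-90+.5)*5)),4,col,-1)
cv2.imwrite('pics/s3c.png',i[:600])
E
```

```text
[ 623.98634265 -235.09134594  325.48692557] [ 0.18589487 -0.05477092  0.89322438]
```

View pics/s3c.png

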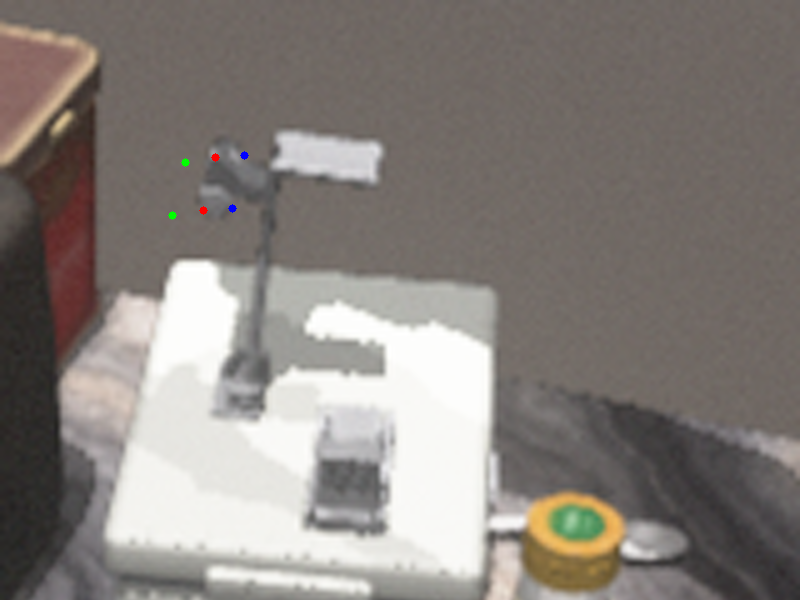

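The bar sits on the predicted upright position, within calibration error, and the arm's own motion gives an angle of about 1.57-1.58 rad. The tab is out and the gripper is clear.

```bash
python3 -c "
from cell import robot
print(robot.finish_job())"
```

```text
the job is handed in; nothing more can be done
None
```

The larger box's catch is undone: I slid the safety tab out to its end stop, then lifted the latch upright (about 1.57 rad). Both stay there with the gripper clear, the smaller box was not touched, and I handed the job in at about 11 s; no verdict was returned.

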